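# Fit a homogeniser pestle into the drive's collet and tighten the collet nut

### The job

The homogeniser drive is parked nose up in its dock: take the white pestle with the blue band out of the rack, set its shank into the drive's collet and press it fully home on the stop, past the drag of the retaining ring, without ramming it. Then turn the knurled brass collet nut clockwise until the jaws grip the shank firmly, but do not overtighten it. Leave the other pestles and the things round about as they are.

Things in the scene. Friction and masses are not known exactly. Their poses are not given: they have to be found in the camera images.
- pestle_blue_head (a point): Centre of the head of the pestle to be fitted, white with a blue band and blue top spot; z points from foot to head. The head is 20 mm thick and 28 mm tall, domed on top, straight-sided for its lower 19 mm; the point is 14 mm above its underside. In the rack the head's underside rests on the rack's top face and the pestle stands upright.
- pestle_blue_foot (a point): Tip of that pestle's shank (same loose piece, 70 mm long in all, 40 to 80 g), 56 mm below the head's centre; z towards the head. The steel shank is round, 10 mm across and 42 mm long, its foot bevelled to 6.4 mm over the last 2.5 mm.
- pestle_blue: The blue-banded pestle as a body; origin at the tip of its shank, z towards the head.
- pestle_red: The same pestle with a red band, to be left in the rack; origin at the tip of its shank.
- pestle_steel: The same pestle with a bare steel head, to be left in the rack; origin at the tip of its shank.
- rack: Fixed grey block, 60 (its x) by 146 (its y) by 54 mm high, with three 13 mm sockets on its midline at y = -46, 0 and 46 mm, one pestle loosely in each (which one where varies). Origin: centre of its underside. Its y axis points roughly away from the robot: pinch a pestle along the rack's x axis.
- drive: Homogeniser drive, fixed nose up in a round black dock 98 mm across; grey ribbed handle 52 mm across up to 82 mm height, its metal nose tapering to a steel neck 26 mm across from 104 to 124 mm; the collet nut on top. Origin: centre of its underside, z up along the collet's axis. Keep the arm clear of the tall incubator on the left, whose near corner is at about x 0.48, y 0.03.
- collet_mouth (a point): Point on the collet's axis level with the nut's top face, 148.5 mm above the worktop; z up. The collet is a straight round bore going down from here to the end stop 38.5 mm below, so when the 42 mm shank is home the head's underside stands 3.5 mm above the nut.
- spindle: Guide and end stop below the jaws, hidden in the neck; origin as the drive's; stop face 110 mm above it. The guide is 11.8 mm across; a rubber retaining ring in it takes 5 to 9 N to push the shank through, is first felt about 7 mm short of the stop, and holds the shank where it is let go. More than 30 N here does damage; 12 to 18 N is a good press.
- jaw0: One of the four steel collet jaws inside the nut, tops 2.5 mm below the nut's top face, 20 mm long; slack they leave an opening 11.8 to 14.4 mm across. Origin within 3 mm of the collet's axis, level with the drive's underside, z up. 15 N or more on each jaw is a firm grip, over 55 N overtightened.
- jaw1: The jaw next to it, a quarter turn on; same origin. The nut drives the jaws: slack, it drags with 0.16 N m. The jaws meet the shank after 0.8 to 2.05 rad of turning (differs each time; regrasp); then it climbs about 0.45 N m per rad. 0.25 to 0.32 N m while turning is a firm grip; past about 0.39 is too tight. At rest or backing off, friction hides part of it.
- nut_center (a point): Point on the collet's axis at half the nut's height; z up; does not turn with the nut. The brass nut is round and knurled, 34 mm across, 24 mm tall (124.5 to 148.5 mm above the worktop), free all round and for 20 mm below. It turns in place, clockwise seen from above to tighten, and stays where it is left.
- beaker: Glass beaker 53 mm across, 69 mm tall, behind the work; loose, origin at the centre of its underside.
- dish: Closed petri dish 60 mm across, 15 mm tall, at the front left; loose, origin at the centre of its underside.
- tape: Roll of tape 60 mm across, 19 mm tall, at the front right; loose, origin at the centre of its underside.

How it is judged:
On the way, in this order (a step that is already met when the one before it is completed fails the run):
1. the blue-banded pestle's shank is fully home on the stop of the collet, its jaws still slack (z of pestle_blue_foot in the frame of drive below 0.1115 m and horizontal distance between pestle_blue_foot and collet_mouth below 0.003 m and angle between pestle_blue's own z axis and vertical below 0.06 rad and not (contact force between any of jaw0, jaw1 and pestle_blue above 8 N)), for 0.2 s.
2. the collet nut is turned until the jaws grip the shank firmly (15 N or more per jaw) (z of pestle_blue_foot in the frame of drive below 0.1115 m and horizontal distance between pestle_blue_foot and collet_mouth below 0.003 m and angle between pestle_blue's own z axis and vertical below 0.06 rad and contact force between each of jaw0, jaw1 and pestle_blue above 15 N), for 0.2 s.
At the end, for the whole second after the job is handed in: The blue-banded pestle stands upright (within 0.06 rad) and still in the collet, its foot within 1.5 mm of the stop and within 3 mm of the collet's axis, gripped by the jaws with 15 N or more each; the other pestles, beaker, dish and tape roll are within 15 mm of where they were (all of step 2 and distance of each of pestle_red, pestle_steel, beaker, dish, tape from where it was at the start of the episode below 0.015 m and linear speed of pestle_blue below 0.01 m/s); the robot touches nothing.
It fails at once if the shank is rammed into the spindle's guide or onto its stop with more than 30 N (contact force between spindle and pestle_blue above 30 N).
It fails at once if the collet is overtightened (more than 55 N on a jaw) or the shank rammed onto the jaws (contact force between any of jaw0, jaw1 and pestle_blue above 55 N).
It fails at once if another pestle, the beaker, the dish or the tape roll is knocked about (moved 30 mm) (distance of any of pestle_red, pestle_steel, beaker, dish, tape from where it was at the start of the episode above 0.03 m).
It also fails if it takes over 72 s, if anything falls off the work surface, if the arm or the gripper's body presses on something with over 40 N, if the wrist force passes 120 N, or if a joint passes its speed limit or range.

### The arm

A 6-joint arm with a two-finger parallel gripper is mounted at the origin on a cart in front of the work surface, level with it; the furniture and walls round the work are solid. World frame = base frame: x ahead of the robot, y to its left, z up, the work surface at z = 0. Lengths are in m, angles in rad, forces in N, time in s.
With the tool pointing down it reaches from about 0.325 to 0.9 m from the base axis. Payload 6.1 kg.
Tool frame: the origin (TCP) lies midway between the tips of the shut fingers; the grasp point (between the pads) lies hold_point_z behind it (hold_point_z is the distance from the TCP to the grasp point, in m); z points along the fingers, y is the line along which they close (so a half turn about z gives the same grasp; the last joint's range is limited). The gripper opens to 87 mm and grips with 3 to 60 N. Pads are 19 mm wide; open, the fingers measure 117 mm over their backs; the gripper's body (75 mm by 190 mm) begins 51 mm behind the grasp point.
Start: joints at [1.041, 0.22, 1.526, -0, 1.395, -0.126], TCP at [0.246, 0.575, 0.189] pointing down, gripper open.
Joint ranges: [-2.98, 2.98], [-0.91, 2.08], [0.09, 2.57], [-1.24, 4.39], [0.2, 2.65], [-2.68, 2.68]. Speed limits (rad/s): [2.57, 2.57, 3.01, 3.14, 3.14, 3.14].

### API

Orientations are given as a rotation vector (axis times angle).
In Python, from workcell import read_state, snapshot, hand_in, hold_point_z gives the robot as it stands.
- The arm moves only by the tool step_arm, never from a script. Its argument "rows" is a list of rows, each a list of 3 entries, a list of its own where there are three numbers: the shift along the tool's x, y, z as a fraction of full scale, then the turn, a rotation vector about the tool's x, y, z as a fraction of full scale, then the opening, from -1 (shut) to 1 (fully open). In form: [[[dx, dy, dz], [ax, ay, az], fingers], ...]. A call has 1 to 8 rows; each row shifts and turns the commanded pose from where the row before left it, along the tool's axes as they then stand; what a row does not reach is not made up. Full scale, the value 1, is 0.25 m for a shift and pi rad for a turn. A row lasts 1/8 s, in which the tool goes at most 62.5 mm and 10.7 degrees, less where a joint would pass 70% of its speed; a pose out of reach is approached as far as the arm can. A call with a number of a shift or a turn outside -1 to 1 is refused whole. A call with a gripper value outside its range is refused whole. The fingers move at their own pace and stop on an object; the grip force is fixed at half the most. Time passes only in rows, so rows that do not move let the fingers close. It gives the time, the measured TCP pose, the force, the opening and the grip force at its end, in the units of the state.
- read_state(): the state, without advancing time (a new reading comes with each control period).
- snapshot(name): name is "scene" or "top"; returns a dict with "color" (384x512x3 uint8, red, green, blue), "depth" (384x512 float32, m along the optical axis (not along the pixel's ray), 0 where there is no reading), "intrinsics" (3x3 intrinsics, pixels), "camera_from_world" (4x4, takes a point from world to camera coordinates). Camera axes: x right, y down, z forward; pixel columns grow to the right and rows downward; lengths in m; the calibration is good to about 2 mm. A picture is of the moment at which its call begins.
- hand_in(): hands the job in; it is judged then, once.
The state is a dict: "time": time; "joint_pos": joint angles; "qvel": joint speeds; "effort": joint torques, N m; "position": TCP position; "ee_rot": TCP orientation; "force": force on the tool from outside, world axes, zero at the start; "wrist_torque": the same for the moment, N m; "finger_gap": opening from 0.0 (shut) to 1.0 (fully open); "gripper_force": force on a finger pad.
Only numpy, scipy, OpenCV 4.12 (cv2) and the standard library are available. Lean on these libraries where they do the work, as an engineer would, in place of code of your own. Each camera call takes 0.05 s, during which the arm holds its last target. There are 200 camera calls.

## Working session

There is one attempt and no reset: what is moved stays moved. The work goes in short steps, Python scripts to look and compute and a tool call to move; the robot and the scene stay as the last step left them, time stands still between calls to the robot, and variables do not carry over. Pictures are saved under pics/ and viewed, at most 10 in all, crops included, and the job is handed in when it is done.

Besides the shell and the picture viewer there is one more tool, called after "Emit:" as a command line: name --argument value ..., lists and objects as JSON in quotes. step_arm: Moves the arm, as the interface text tells. Its arguments: {"type":"object","properties":{"rows":{"type":"array","items":{"type":"array"}}},"required":["rows"]}

```bash
ls; mkdir -p pics; python3 - <<'E'
from workcell import *
import cv2,numpy as np
print(read_state(),hold_point_z)
for n in("scene","top"):
    s=snapshot(n);cv2.imwrite(f"pics/{n}0.png",s["color"][:,:,::-1]);np.savez(f"{n}0.npz",**s)
    print(s["intrinsics"],s["camera_from_world"])
E
```

```text
pics
{'time': 0.0, 'joint_pos': array([ 1.04089364e+00,  2.21217079e-01,  1.52762995e+00,  8.45286867e-06,
        1.39468637e+00, -1.26064518e-01]), 'qvel': array([ 0.00028055,  0.00104043,  0.00026743,  0.00027527, -0.00013028,
        0.00011233]), 'effort': array([-5.08349385e-04, -4.94612110e+01, -3.87377572e+01,  6.99734408e-02,
        5.72423986e-02, -1.43739626e-04]), 'position': array([0.24522281, 0.57413301, 0.18753295]), 'ee_rot': array([-6.29920829e-01, -3.07714456e+00,  2.88122239e-03]), 'force': array([-0.1625602 ,  0.73055915, -0.22559566]), 'wrist_torque': array([0.05306423, 0.05288454, 0.02005971]), 'gripper_force': 0.0, 'finger_gap': 1.002029443388572} 0.0187
[[443.87680932   0.         249.17833829]
 [  0.         443.87680932 187.57946683]
 [  0.           0.           1.        ]] [[ 0.63873008 -0.76942685 -0.00249114 -0.48083944]
 [-0.38717067 -0.31860363 -0.86521131  0.23472474]
 [ 0.66492313  0.55360098 -0.50140123  0.82791791]
 [ 0.          0.          0.          1.        ]]
[[349.68877087   0.         252.43107528]
 [  0.         349.68877087 197.36455888]
 [  0.           0.           1.        ]] [[ 0.01337378 -0.99990011  0.0045721  -0.18435816]
 [-0.98599159 -0.01394776 -0.16621087  0.54038558]
 [ 0.16625803 -0.00228519 -0.98607963  0.90256851]
 [ 0.          0.          0.          1.        ]]
```

View pics/scene0.png

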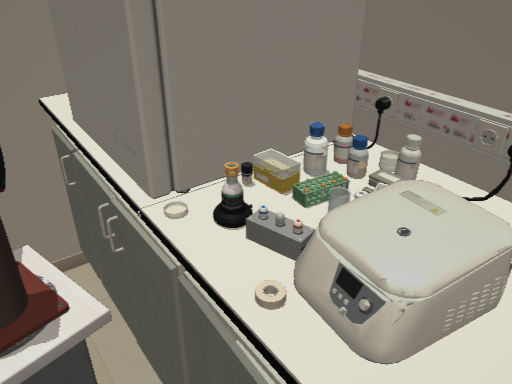

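View pics/top0.png

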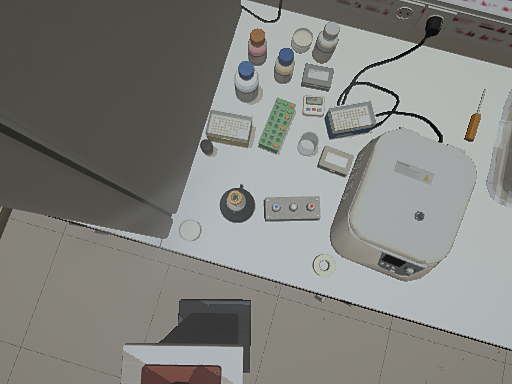

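The scene view shows the drive at (232,195) and the rack at (280,230). In the top view the drive nut is at (236,198), the blue pestle at (277,207), steel at (293,207) and red at (311,207).

```bash
cat > h.py <<'E'
import numpy as np,cv2
def ray(s,u,v,z):
    T=s["camera_from_world"];R=T[:3,:3];t=T[:3,3];c=-R.T@t
    d=R.T@np.linalg.inv(s["intrinsics"])@np.array([u,v,1.]);return c+d*(z-c[2])/d[2]
def proj(s,p):
    q=s["camera_from_world"]@np.r_[p,1];k=s["intrinsics"]@q[:3];return k[:2]/k[2]
def cloud(s):
    v,u=np.mgrid[:384,:512];d=s["depth"];K=s["intrinsics"];T=s["camera_from_world"]
    P=np.stack([(u-K[0,2])/K[0,0]*d,(v-K[1,2])/K[1,1]*d,d],-1)
    W=(P-T[:3,3])@T[:3,:3];W[d==0]=np.nan;return W
E
python3 - <<'E'
from h import *
L={n:dict(np.load(n+"0.npz")) for n in("scene","top")}
box={"scene":(170,150,160,110),"top":(175,160,160,75)}
ims=[]
for n,s in L.items():
    x,y,w,h=box[n];im=cv2.resize(s["color"][y:y+h,x:x+w,::-1],None,fx=5,fy=5,interpolation=cv2.INTER_CUBIC)
    cv2.imwrite(f"pics/{n}0c.png",im)
    W=cloud(s);hsv=cv2.cvtColor(s["color"],cv2.COLOR_RGB2HSV)
    sub=np.zeros((384,512),bool);sub[y:y+h,x:x+w]=1
    for nm,m in(("blue",(abs(hsv[...,0].astype(int)-110)<14)&(hsv[...,1]>90)),("brass",(abs(hsv[...,0].astype(int)-15)<9)&(hsv[...,1]>90)&(hsv[...,2]>60)),("red",((hsv[...,0]<6)|(hsv[...,0]>172))&(hsv[...,1]>90)&(hsv[...,2]>60))):
        m=m&sub;k,l,st,c=cv2.connectedComponentsWithStats(m.astype(np.uint8))
        for i in range(1,k):
            if st[i,4]>3: print(n,nm,st[i],c[i].round(1),ray(s,*c[i],.0815 if nm!="brass" else .1485).round(4),np.nanmedian(W[l==i],0).round(4),np.nanmax(W[l==i][:,2]).round(4))
    for nm,a,b in(("rack",.048,.058),("heads",.07,.09),("nut",.14,.152)):
        m=sub&(W[...,2]>a)&(W[...,2]<b);k,l,st,c=cv2.connectedComponentsWithStats(m.astype(np.uint8))
        for i in range(1,k):
            if st[i,4]>8: print(n,nm,st[i],np.nanmean(W[l==i],0).round(4),"z",np.nanmax(W[l==i][:,2]).round(4), cv2.minAreaRect(W[l==i][:,:2].astype(np.float32)*1000))
E
```

```text
scene blue [262 206   3   2   6] [263.  206.5] [ 0.5123 -0.2402  0.0815] [ 0.5112 -0.2407  0.0821] 0.083
scene blue [259 211   8   3  13] [262.3 212.3] [ 0.4927 -0.2537  0.0815] [ 0.5049 -0.2436  0.0703] 0.0734
scene brass [224 162  15  15 174] [231.5 169.2] [ 0.5071 -0.1523  0.1485] [ 0.5168 -0.1432  0.1417] 0.1494
scene brass [254 165  46  29 555] [276.5 180. ] [ 0.5316 -0.261   0.1485] [ 0.7075 -0.1424  0.0267] 0.0539
scene brass [321 183   5   3  12] [322.8 184.2] [ 0.5793 -0.3483  0.1485] [ 0.7392 -0.2589  0.0451] 0.0478
scene brass [304 188   5   4  14] [305.9 189.7] [ 0.5372 -0.3333  0.1485] [ 0.6894 -0.2412  0.0455] 0.047
scene red [297 219   3   3   7] [297.9 220.3] [ 0.5166 -0.3314  0.0815] [ 0.5172 -0.3312  0.081 ] 0.0818
scene red [293 225   9   4  18] [297.4 226.8] [ 0.4959 -0.3443  0.0815] [ 0.5102 -0.336   0.0702] 0.0724
scene rack [276 150   8   2  10] [ 0.8265 -0.0566  0.0508] z 0.0539 ((826.5057983398438, -56.507659912109375), (9.03237247467041, 22.163530349731445), 85.61429595947266)
scene rack [304 154  24   8  79] [ 0.8442 -0.1696  0.053 ] z 0.0578 ((848.45361328
[... 3895 characters left out ...]
7.98740005493164), 45.88493347167969)
top heads [307 203   8   8  50] [ 0.5159 -0.3286  0.0808] z 0.086 ((515.8346557617188, -328.73828125), (17.870426177978516, 17.78586769104004), 3.200360059738159)
top heads [333 224   2  11  13] [ 0.4562 -0.3892  0.0732] z 0.0761 ((458.1583251953125, -388.9805908203125), (1.9004851579666138, 26.283157348632812), 86.22636413574219)
top nut [175 160   8  22  35] [0.5909 0.0064 0.1459] z 0.1519 ((591.2805786132812, 6.294074535369873), (1.353682518005371, 55.04713439941406), 75.303466796875)
top nut [228 191  14  14 117] [ 0.5253 -0.134   0.1484] z 0.1519 ((524.7828369140625, -133.53720092773438), (31.391080856323242, 31.539226531982422), 3.0874710083007812)
```

View pics/top0c.png

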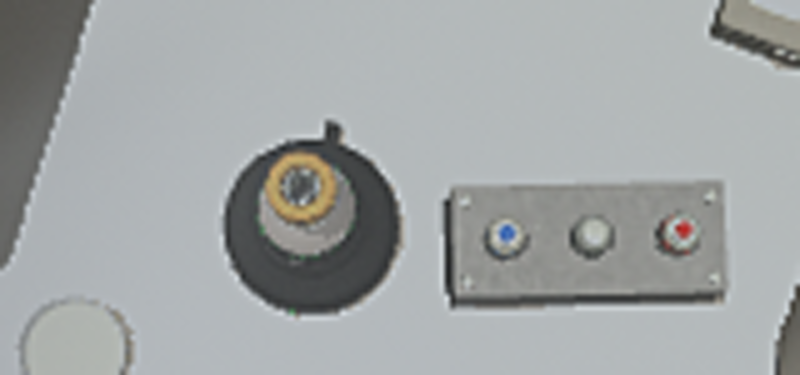

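View pics/scene0c.png

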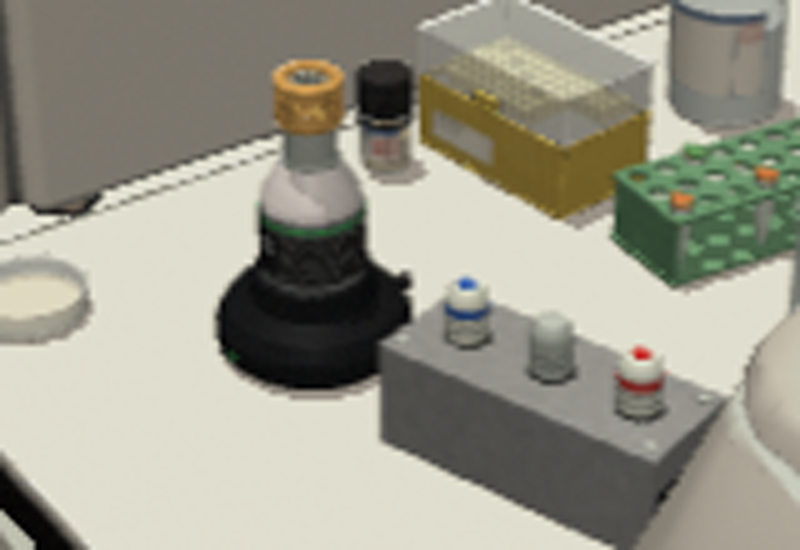

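```bash
cat >> h.py <<'E'
from scipy.spatial.transform import Rotation as Ro
def down(h): # tool down, tool y at heading h
    y=np.array([np.cos(h),np.sin(h),0]);z=np.array([0,0,-1.]);return np.c_[np.cross(y,z),y,z]
def plan(st,wps,step=.045,grip=1,tilt=True):
    """wps: (x,y,z,heading deg or None). prints rows"""
    p=np.array(st["position"]);R=Ro.from_rotvec(st["ee_rot"]).as_matrix();rows=[]
    for x,y,z,h in wps:
        q=np.array([x,y,z]);hd=np.arctan2(R[1,1],R[0,1]);Rt=down(hd if h is None else np.radians(h))
        w=Ro.from_matrix(R.T@Rt).as_rotvec()
        n=max(1,int(np.ceil(np.linalg.norm(q-p)/step)),int(np.ceil(np.linalg.norm(w)/.17)))
        for i in range(n):
            d=R.T@((q-p)/n)/.25;rows.append([d.round(4).tolist(),(w/n/np.pi).round(4).tolist(),grip]);R=R@Ro.from_rotvec(w/n).as_matrix()
        p=q
    for i in range(0,len(rows),8): print(str(rows[i:i+8]).replace(" ",""))
E
python3 - <<'E'
from h import *;from workcell import *
st=read_state()
A=lambda r,a:(r*np.cos(np.radians(a)),r*np.sin(np.radians(a)),.25)
plan(st,[(*A(.5,67-10),60),(*A(.38,35),50),(*A(.345,5),30),(*A(.36,-20),10),(.5135,-.239,.25,1.8)])
E
```

```text
[[[-0.0857,-0.1319,-0.0622],[-0.0001,-0.0,0.0095],1],[[-0.0896,-0.1292,-0.0622],[-0.0001,-0.0,0.0095],1],[[-0.0935,-0.1265,-0.0623],[-0.0001,-0.0,0.0095],1],[[-0.0972,-0.1236,-0.0623],[-0.0001,-0.0,0.0095],1],[[-0.1075,-0.1239,0.0],[-0.0,-0.0,0.0111],1],[[-0.1118,-0.1201,0.0],[-0.0,-0.0,0.0111],1],[[-0.1159,-0.1161,0.0],[-0.0,-0.0,0.0111],1],[[-0.1199,-0.112,0.0],[-0.0,-0.0,0.0111],1]]
[[[-0.1237,-0.1078,0.0],[-0.0,-0.0,0.0111],1],[[-0.1165,-0.0985,0.0],[0.0,0.0,0.0222],1],[[-0.1231,-0.0901,0.0],[0.0,0.0,0.0222],1],[[-0.1291,-0.0813,0.0],[0.0,0.0,0.0222],1],[[-0.1344,-0.0721,0.0],[0.0,0.0,0.0222],1],[[-0.1391,-0.0626,0.0],[0.0,0.0,0.0222],1],[[-0.13,-0.0813,0.0],[0.0,-0.0,0.0278],1],[[-0.1366,-0.0696,0.0],[0.0,-0.0,0.0278],1]]
[[[-0.1421,-0.0575,0.0],[0.0,-0.0,0.0278],1],[[-0.1466,-0.0449,0.0],[0.0,-0.0,0.0278],1],[[-0.1156,0.1219,-0.0],[-0.0,-0.0,0.0091],1],[[-0.1121,0.1252,-0.0],[-0.0,-0.0,0.0091],1],[[-0.1085,0.1284,0.0],[-0.0,-0.0,0.0091],1],[[-0.1047,0.1314,0.0],[-0.0,-0.0,0.0091],1],[[-0.1009,0.1344,0.0],[-0.0,-0.0,0.0091],1]]
```

Emit:
step_arm --rows '[[[-0.086,-0.132,-0.062],[0,0,0.0095],1],[[-0.09,-0.129,-0.062],[0,0,0.0095],1],[[-0.094,-0.1265,-0.062],[0,0,0.0095],1],[[-0.097,-0.124,-0.062],[0,0,0.0095],1],[[-0.1075,-0.124,0],[0,0,0.011],1],[[-0.112,-0.12,0],[0,0,0.011],1],[[-0.116,-0.116,0],[0,0,0.011],1],[[-0.12,-0.112,0],[0,0,0.011],1]]'

```text
time: 1.1
position: [0.304, 0.2572, 0.2503]
ee_rot: [-1.021, -2.971, 0.0]
force: [0.1, 0.4, 0.4]
finger_gap: 1.002
gripper_force: 0.0
```

Emit:
step_arm --rows '[[[-0.124,-0.108,0],[0,0,0.011],1],[[-0.1165,-0.0985,0],[0,0,0.022],1],[[-0.123,-0.09,0],[0,0,0.022],1],[[-0.129,-0.081,0],[0,0,0.022],1],[[-0.134,-0.072,0],[0,0,0.022],1],[[-0.139,-0.063,0],[0,0,0.022],1],[[-0.13,-0.081,0],[0,0,0.028],1],[[-0.137,-0.07,0],[0,0,0.028],1]]'

```text
time: 2.1
position: [0.3424, -0.0473, 0.2504]
ee_rot: [-1.8, -2.574, -0.0]
force: [-0.3, -0.6, -0.0]
finger_gap: 1.0
gripper_force: 0.0
```

Emit:
step_arm --rows '[[[-0.142,-0.0575,0],[0,0,0.028],1],[[-0.147,-0.045,0],[0,0,0.028],1],[[-0.1156,0.122,0],[0,0,0.009],1],[[-0.112,0.125,0],[0,0,0.009],1],[[-0.1085,0.128,0],[0,0,0.009],1],[[-0.105,0.131,0],[0,0,0.009],1],[[-0.101,0.134,0],[0,0,0.009],1],[[0,0,0],[0,0,0],1]]'

```text
time: 3.1
position: [0.5164, -0.239, 0.2485]
ee_rot: [-2.18, -2.258, 0.001]
force: [-0.4, 0.2, 0.7]
finger_gap: 0.998
gripper_force: 0.0
```

```bash
python3 - <<'E'
from h import *;from workcell import *
st=read_state();print({k:np.round(st[k],4) for k in("time","joint_pos","position","ee_rot","force","wrist_torque")})
plan(st,[(.5135,-.239,.12,1.8)])
ims=[]
for n in("scene","top"):
    s=snapshot(n);np.savez(f"{n}1.npz",**s)
    for p in ([.5135,-.239,.25],):print(n,proj(s,st["position"]))
    x,y=(170,100) if n=="scene" else(180,110)
    ims.append(cv2.resize(s["color"][y:y+150,x:x+200,::-1],None,fx=2,fy=2))
cv2.imwrite("pics/a1.png",np.hstack(ims))
E
```

```text
{'time': np.float64(3.1), 'joint_pos': array([-5.7200e-01,  5.6300e-02,  1.5963e+00, -1.0000e-04,  1.4921e+00,
       -6.0740e-01]), 'position': array([ 0.5164, -0.239 ,  0.2485]), 'ee_rot': array([-2.1796e+00, -2.2582e+00,  1.1000e-03]), 'force': array([-0.448 ,  0.161 ,  0.6997]), 'wrist_torque': array([-0.097 ,  0.0337,  0.0304])}
[[[-0.0002,-0.0034,0.1713],[-0.0003,-0.0002,0.0004],1],[[-0.0001,-0.0036,0.1713],[-0.0003,-0.0002,0.0004],1],[[0.0,-0.0037,0.1713],[-0.0003,-0.0002,0.0004],1]]
scene [264.83886138 137.05947666]
top [281.87956015 194.19536165]
```

View pics/a1.png

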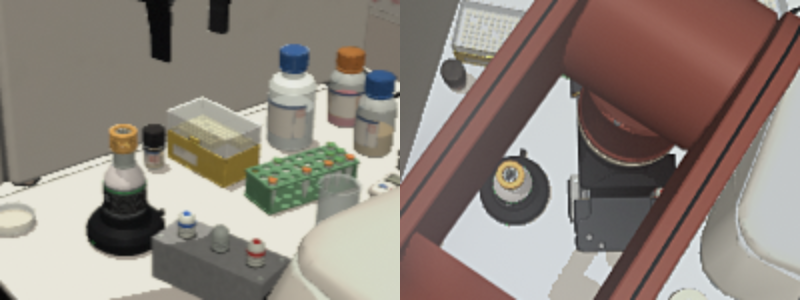

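The right panel shows the gripper's long side along world x, clear of the drive. The left panel has the open finger tips near (250,131) and (279,116) full-frame, a bit higher than the projected TCP (265,137), so I'll check tip height with depth.

```bash
python3 - <<'E'
from h import *
s=dict(np.load("scene1.npz"));W=cloud(s)
v,u=np.mgrid[:384,:512]
for a,b in((242,258),(270,288)):
    m=(u>=a)&(u<b)&(v>100)&(v<140)&(abs(W[...,1]+.239)<.03)&(W[...,2]>.2)&(abs(W[...,0]-.516)<.08)
    P=W[m];i=np.argsort(P[:,2]);print(len(P),P[i[:6]].round(4).tolist(),P.min(0),P.max(0))
t=dict(np.load("top1.npz"));print()
# drive nut repeat
hsv=cv2.cvtColor(t["color"],cv2.COLOR_RGB2HSV)
E
```

```text
322 [[0.4663, -0.2332, 0.2809], [0.4719, -0.2488, 0.2812], [0.4648, -0.2521, 0.2822], [0.4643, -0.2374, 0.2826], [0.4642, -0.2299, 0.2828], [0.4635, -0.2457, 0.283]] [ 0.45484674 -0.25410847  0.28092694] [ 0.47325573 -0.22873445  0.34023455]
170 [[0.5608, -0.2281, 0.2808], [0.5622, -0.2298, 0.2808], [0.5598, -0.2393, 0.2816], [0.5604, -0.2414, 0.2819], [0.5647, -0.2486, 0.2824], [0.5598, -0.2341, 0.2825]] [ 0.55732341 -0.2512785   0.28079195] [ 0.57146052 -0.22699828  0.31598127]
```

The open tips sit at z 0.281, 32 mm behind the TCP, so they swing as they close. I'll measure the tips at the two working openings.

Emit:
step_arm --rows '[[[0,-0.003,0],[-0.001,0,0],-0.2],[[0,-0.003,0],[0,0,0],-0.2],[[0,0,0],[0,0,0],-0.2],[[0,0,0],[0,0,0],-0.2],[[0,0,0],[0,0,0],-0.2],[[0,0,0],[0,0,0],-0.2]]'

```text
time: 3.95
position: [0.5142, -0.2382, 0.2506]
ee_rot: [2.18, 2.26, 0.004]
force: [0.6, -0.3, 0.3]
finger_gap: 0.434
gripper_force: 0.0
```

```bash
cat > tips.py <<'E'
from h import *;from workcell import *
s=snapshot("scene");st=read_state();W=cloud(s);p=st["position"];print(p,st["ee_rot"],st["finger_gap"])
m=(abs(W[...,1]-p[1])<.025)&(W[...,2]>p[2]-.012)&(W[...,2]<p[2]+.05)
for sgn in(-1,1):
    P=W[m&((W[...,0]-p[0])*sgn>0)&(abs(W[...,0]-p[0])<.08)];i=np.argsort(P[:,2]);print(len(P),P[i[:5]].round(4).tolist(),np.percentile(P,[5,95],axis=0).round(4).tolist())
E
python3 tips.py
```

```text
[ 0.51420118 -0.23825666  0.2506007 ] [2.17963054 2.25953916 0.00346575] 0.4209083696078393
88 [[0.4888, -0.2351, 0.2827], [0.4872, -0.2287, 0.2837], [0.4948, -0.248, 0.2841], [0.4891, -0.2501, 0.2844], [0.4865, -0.2471, 0.2844]] [[0.4844, -0.2505, 0.2844], [0.4938, -0.2298, 0.3003]]
87 [[0.5353, -0.2447, 0.2837], [0.536, -0.2467, 0.2839], [0.5325, -0.2339, 0.284], [0.5332, -0.236, 0.2843], [0.5337, -0.2382, 0.2847]] [[0.5312, -0.2487, 0.2847], [0.5399, -0.2292, 0.2997]]
```

Emit:
step_arm --rows '[[[0,0,0],[0,0,0],-0.52],[[0,0,0],[0,0,0],-0.52],[[0,0,0],[0,0,0],-0.52],[[0,0,0],[0,0,0],-0.52]]'

```text
time: 4.5
position: [0.5142, -0.2382, 0.2506]
ee_rot: [2.18, 2.26, 0.004]
force: [-0.2, 0.8, -0.0]
finger_gap: 0.244
gripper_force: 0.0
```

```bash
python3 tips.py
```

```text
[ 0.51421348 -0.23824257  0.25065435] [2.17956966 2.25949451 0.00356058] 0.24355461521574556
83 [[0.4966, -0.2288, 0.2829], [0.4963, -0.2316, 0.2837], [0.4953, -0.2476, 0.2839], [0.4961, -0.242, 0.2843], [0.5007, -0.2484, 0.2845]] [[0.4926, -0.2503, 0.2845], [0.4986, -0.2288, 0.2994]]
83 [[0.5298, -0.2463, 0.2836], [0.53, -0.2487, 0.2841], [0.5243, -0.2428, 0.2844], [0.5242, -0.2352, 0.2847], [0.5246, -0.2451, 0.2848]] [[0.5228, -0.2491, 0.2848], [0.5331, -0.2323, 0.3]]
```

```bash
python3 - <<'E'
from h import *;from workcell import *
s=snapshot("scene");np.savez("scene2.npz",**s);st=read_state();W=cloud(s);p=st["position"]
m=(abs(W[...,1]-p[1])<.06)&(W[...,2]>p[2]-.02)&(W[...,2]<p[2]+.3)&(abs(W[...,0]-p[0])<.13)
P=W[m]
for z in np.arange(-.02,.22,.01):
    Q=P[(P[:,2]-p[2]>=z)&(P[:,2]-p[2]<z+.01)]
    if len(Q):print(round(z,3),len(Q),(np.percentile(Q,[2,98],axis=0)-p)[:,:2].round(3).tolist())
u,v=proj(s,p).astype(int);cv2.imwrite("pics/a2.png",cv2.resize(s["color"][max(0,v-110):v+40,u-75:u+75,::-1],None,fx=4,fy=4,interpolation=cv2.INTER_CUBIC));print(u,v)
E
```

```text
0.03 65 [[-0.022, -0.012], [0.018, 0.009]]
0.04 102 [[-0.021, -0.013], [0.019, 0.01]]
0.05 97 [[-0.023, -0.012], [0.02, 0.01]]
0.06 91 [[-0.024, -0.012], [0.019, 0.008]]
0.07 106 [[-0.027, -0.012], [0.021, 0.007]]
0.08 105 [[-0.029, -0.012], [0.024, 0.007]]
0.09 38 [[-0.034, -0.014], [0.028, -0.0]]
0.1 207 [[-0.09, -0.039], [0.082, 0.031]]
0.11 466 [[-0.09, -0.04], [0.081, 0.029]]
0.12 502 [[-0.094, -0.04], [0.081, 0.027]]
0.13 407 [[-0.097, -0.041], [0.085, 0.029]]
0.14 796 [[-0.097, -0.04], [0.089, 0.027]]
0.15 247 [[-0.053, -0.026], [0.012, 0.019]]
0.16 230 [[-0.053, -0.025], [0.013, 0.019]]
0.17 230 [[-0.053, -0.025], [0.012, 0.019]]
0.18 217 [[-0.053, -0.024], [0.013, 0.019]]
0.19 253 [[-0.053, -0.039], [0.007, 0.029]]
0.2 351 [[-0.052, -0.039], [0.009, 0.032]]
0.21 256 [[-0.039, -0.037], [0.017, 0.026]]
263 136
```

View pics/a2.png

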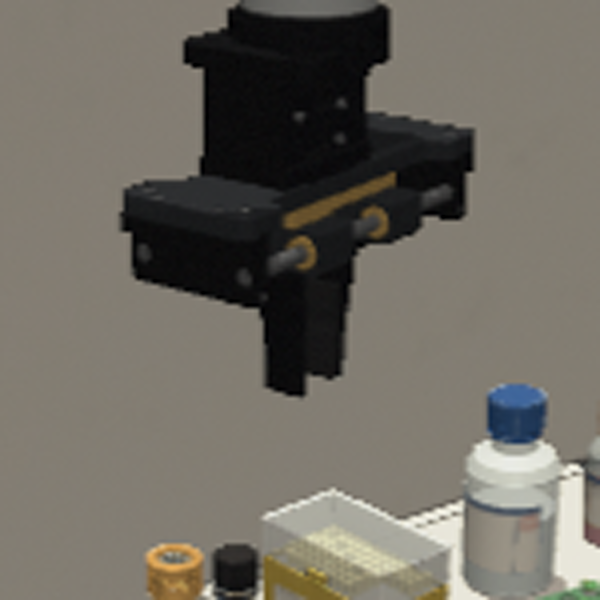

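The gripper's fingers and body stand about 32 mm higher in the picture than the reported TCP z (tips near (263,100) in the full frame), in line with the stated 70 mm tip-to-body length. So reported z reads about 32 mm low, and I'll descend partly and check again.

Emit:
step_arm --rows '[[[0.004,-0.004,0.12],[-0.001,0,0],0.6],[[0,0,0.15],[0,0,0],0.6],[[0,0,0.15],[0,0,0],0.6],[[0,0,0.15],[0,0,0],0.6],[[0,0,0.14],[0,0,0],0.6],[[0,0,0],[0,0,0],0.6],[[0,0,0],[0,0,0],0.6]]'

```text
time: 5.48
position: [0.515, -0.2378, 0.0746]
ee_rot: [2.177, 2.257, 0.008]
force: [0.4, 0.3, 0.5]
finger_gap: 0.79
gripper_force: 0.0
```

```bash
python3 tips.py; python3 - <<'E'
from h import *;from workcell import *
s=snapshot("scene")
cv2.imwrite("pics/a3.png",cv2.resize(s["color"][140:260,190:340,::-1],None,fx=5,fy=5,interpolation=cv2.INTER_CUBIC))
E
```

```text
[ 0.51551821 -0.23805853  0.07521876] [2.17592826 2.25576259 0.00803025] 0.7959651699172572
141 [[0.5124, -0.2518, 0.0635], [0.5065, -0.2393, 0.0639], [0.506, -0.2454, 0.0641], [0.5045, -0.2437, 0.0642], [0.5056, -0.2342, 0.065]] [[0.4698, -0.2507, 0.0662], [0.5127, -0.2307, 0.1235]]
77 [[0.5156, -0.2492, 0.0689], [0.5155, -0.2492, 0.0716], [0.5167, -0.2483, 0.0733], [0.5175, -0.2476, 0.0753], [0.5224, -0.2438, 0.0766]] [[0.5159, -0.2483, 0.0764], [0.5569, -0.2284, 0.124]]
```

View pics/a3.png

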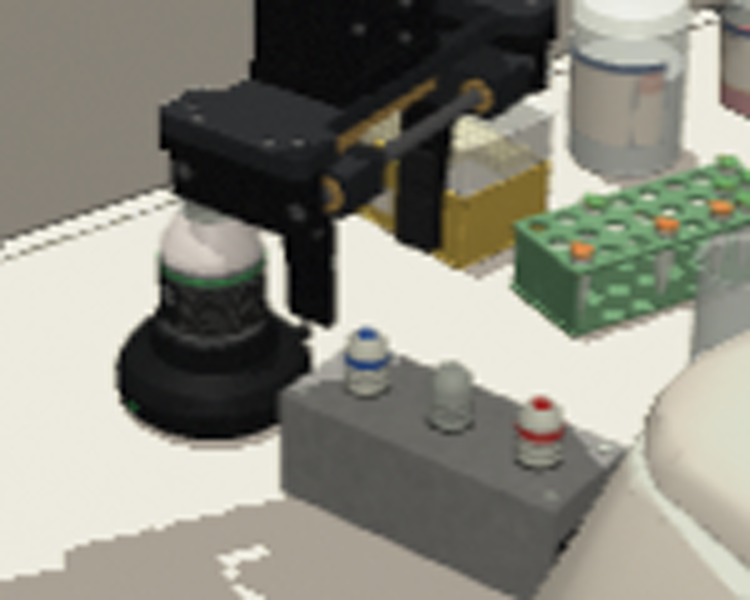

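Finger tips at (253,205) and (275,190) straddle the blue head at (263,207). Their midpoint dropped to head height lands within 2 mm of it, so I'll descend and grip.

Emit:
step_arm --rows '[[[-0.005,-0.01,0.05],[0.002,0,0],0.6],[[0,0,0.05],[0,0,0],0.6],[[0,0,0.05],[0,0,0],0.6],[[0,0,0.05],[0,0,0],0.6],[[0,0,0],[0,0,0],0.6],[[0,0,0],[0,0,0],0.6]]'

```text
time: 6.32
position: [0.512, -0.2386, 0.0232]
ee_rot: [2.181, 2.261, 0.0]
force: [0.4, 0.2, 0.0]
finger_gap: 0.799
gripper_force: 0.0
```

```bash
python3 tips.py;python3 -c "
from workcell import *
s=read_state();print(s['force'],s['wrist_torque'])"
```

```text
[ 0.51219897 -0.23880394  0.0235123 ] [2.18059317e+00 2.26052649e+00 2.46982366e-04] 0.8007445956254527
436 [[0.4854, -0.2625, 0.0118], [0.4827, -0.2237, 0.0118], [0.4825, -0.2358, 0.0119], [0.488, -0.2604, 0.012], [0.4854, -0.2275, 0.012]] [[0.468, -0.2614, 0.0148], [0.5087, -0.2189, 0.0701]]
153 [[0.5383, -0.2467, 0.0508], [0.5248, -0.2568, 0.0511], [0.5198, -0.2635, 0.0511], [0.5327, -0.2537, 0.0511], [0.5406, -0.2506, 0.0513]] [[0.5143, -0.2601, 0.0519], [0.5514, -0.2243, 0.0715]]
[0.27393609 0.43820547 0.02503815] [-0.08363216  0.08861444 -0.03711196]
```

Emit:
step_arm --rows '[[[0,0,-0.008],[0,0,0],-1],[[0,0,0],[0,0,0],-1],[[0,0,0],[0,0,0],-1],[[0,0,0],[0,0,0],-1],[[0,0,0],[0,0,0],-1],[[0,0,0],[0,0,0],-1],[[0,0,0],[0,0,0],-1],[[0,0,0],[0,0,0],-1]]'

```text
time: 7.38
position: [0.5126, -0.2387, 0.0254]
ee_rot: [2.18, 2.26, 0.001]
force: [4.2, 0.8, -0.4]
finger_gap: 0.22
gripper_force: 30.0
```

```bash
python3 - <<'E'
from workcell import *
s=read_state();print(s['force'],s['wrist_torque'],s['position'],s['ee_rot'],s['finger_gap'])
E
```

```text
[ 4.20576511  0.77555572 -0.38793708] [-0.01514545 -0.68865083  0.01544806] [ 0.51255853 -0.23871342  0.02542593] [2.18020931e+00 2.26006282e+00 1.10003852e-03] 0.21954878687052445
```

Emit:
step_arm --rows '[[[0,0.002,-0.03],[0,0,0],-1],[[0,0.002,-0.05],[0,0,0],-1],[[0,0,-0.12],[0,0,0],-1],[[0,0,-0.15],[0,0,0],-1],[[0,0,-0.15],[0,0,0],-1],[[0,0,-0.14],[0,0,0],-1],[[0,0,0],[0,0,0],-1],[[0,0,0],[0,0,0],-1]]'

```text
time: 8.38
position: [0.5118, -0.2382, 0.1844]
ee_rot: [-2.18, -2.26, 0.001]
force: [0.5, -0.6, -0.5]
finger_gap: 0.218
gripper_force: 30.0
```

```bash
cat > look.py <<'E'
import sys
from h import *;from workcell import *
st=read_state();print({k:np.round(st[k],4).tolist() for k in("time","position","ee_rot","force","wrist_torque","finger_gap")})
s=snapshot("scene");np.savez(sys.argv[1]+".npz",**s)
u,v=(proj(s,np.array(st["position"])+[0,0,.032])).astype(int);print(u,v)
cv2.imwrite(f"pics/{sys.argv[1]}.png",cv2.resize(s["color"][v-45:v+65,u-60:u+60,::-1],None,fx=5,fy=5,interpolation=cv2.INTER_CUBIC))
E
python3 look.py b1
```

```text
{'time': 8.375, 'position': [0.5118, -0.2382, 0.1844], 'ee_rot': [-2.18, -2.2597, 0.0012], 'force': [0.4703, -0.5786, -0.5288], 'wrist_torque': [-0.0582, 0.0631, 0.0192], 'finger_gap': 0.2178}
262 151
```

View pics/b1.png

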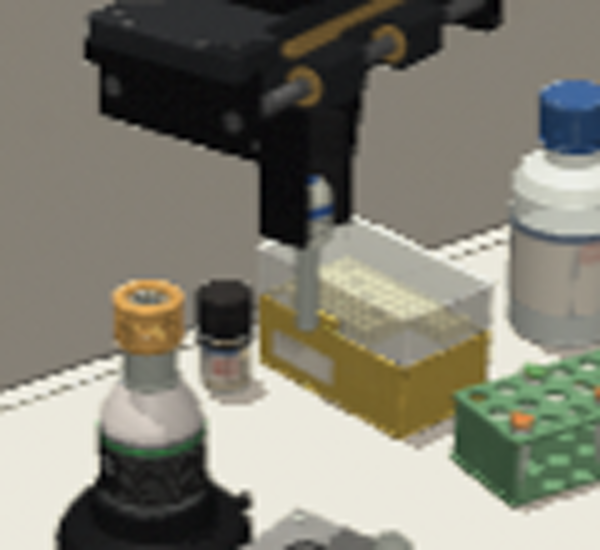

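The pestle is held, its shank hanging straight with the foot at about (263,171) in the full frame. Now I'll fit circles to the shank and nut points in the same view.

```bash
cat >> h.py <<'E'
from scipy.optimize import least_squares
def circ(W,c0,r,z0,z1,tol=.006):
    m=(W[...,2]>z0)&(W[...,2]<z1)&(np.hypot(W[...,0]-c0[0],W[...,1]-c0[1])<r+tol)
    P=W[m][:,:2];f=least_squares(lambda c:np.hypot(*(P-c).T)-r,c0,loss="soft_l1",f_scale=.001);return len(P),f.x.round(4),np.round(np.sqrt(np.mean(f.fun**2)),4)
E
cat > fit.py <<'E'
import sys
from h import *
s=dict(np.load(sys.argv[1]));W=cloud(s)
c=[float(sys.argv[2]),float(sys.argv[3])];zf=float(sys.argv[4])
for a in(.002,.012,.022):print("shank",circ(W,c,.005,zf+a,zf+a+.014))
print("nut",circ(W,[.525,-.136],.017,.127,.146),"neck",circ(W,[.525,-.136],.013,.108,.122),"handle",circ(W,[.525,-.136],.026,.055,.08))
im=s["color"].astype(int)
for z in(.005,.015,.025):
    v=int(proj(s,[*c,zf+z])[1]);print("row",v,im[v,int(proj(s,[*c,zf])[0])-8:int(proj(s,[*c,zf])[0])+9].sum(1).tolist(),proj(s,[*c,zf+z]))
E
python3 fit.py b1.npz .5118 -.24 .172
python3 fit.py scene0.npz .5118 -.24 .172 | grep nut
```

```text
shank (26, array([ 0.5118, -0.24  ]), np.float64(0.0011))
shank (33, array([ 0.5117, -0.2396]), np.float64(0.0011))
shank (29, array([ 0.5121, -0.2392]), np.float64(0.0012))
nut (122, array([ 0.5256, -0.1354]), np.float64(0.0038)) neck (55, array([ 0.5266, -0.1349]), np.float64(0.0013)) handle (202, array([ 0.5259, -0.1351]), np.float64(0.0015))
row 168 [263, 263, 265, 266, 283, 313, 324, 331, 347, 331, 383, 452, 368, 393, 444, 435, 419] [263.37887748 168.77300133]
row 164 [351, 346, 354, 359, 383, 374, 331, 333, 346, 336, 339, 407, 434, 410, 447, 434, 536] [263.44275187 164.5941875 ]
row 160 [402, 405, 407, 406, 405, 381, 324, 332, 348, 334, 415, 584, 615, 619, 627, 584, 586] [263.50731016 160.37063109]
nut (123, array([ 0.5257, -0.1359]), np.float64(0.0037)) neck (53, array([ 0.5258, -0.1351]), np.float64(0.0013)) handle (200, array([ 0.526 , -0.1351]), np.float64(0.0016))
  return _methods._mean(a, axis=axis, dtype=dtype,
  ret = ret.dtype.type(ret / rcount)
```

Emit:
step_arm --rows '[[[0.083,0.0143,0],[0,0,0],-1],[[0.083,0.0143,0],[0,0,0],-1],[[0.083,0.0143,0],[0,0,0],-1],[[0.083,0.0143,0],[0,0,0],-1],[[0.083,0.0143,0],[0,0,0],-1],[[0,0,0],[0,0,0],-1],[[0,0,0],[0,0,0],-1],[[0,0,0],[0,0,0],-1]]'

```text
time: 9.43
position: [0.5269, -0.1346, 0.1851]
ee_rot: [2.181, 2.26, -0.0]
force: [-0.4, -0.0, -0.5]
finger_gap: 0.224
gripper_force: 30.0
```

```bash
python3 look.py b2; python3 fit.py b2.npz .526 -.1355 .172
```

```text
{'time': 9.425, 'position': [0.5269, -0.1346, 0.1851], 'ee_rot': [2.1815, 2.2604, -0.0003], 'force': [-0.3893, -0.0335, -0.4892], 'wrist_torque': [-0.0653, 0.0877, 0.0559], 'finger_gap': 0.2241}
230 136
shank (23, array([ 0.5273, -0.136 ]), np.float64(0.001))
shank (21, array([ 0.5278, -0.1359]), np.float64(0.0012))
shank (24, array([ 0.5262, -0.1356]), np.float64(0.0011))
nut (123, array([ 0.5264, -0.1361]), np.float64(0.004)) neck (57, array([ 0.5266, -0.1353]), np.float64(0.0015)) handle (200, array([ 0.5258, -0.135 ]), np.float64(0.0015))
row 153 [373, 373, 373, 372, 375, 373, 353, 317, 340, 329, 332, 373, 373, 373, 375, 374, 374] [231.20666733 153.03853458]
row 149 [371, 372, 374, 372, 371, 372, 357, 323, 342, 327, 328, 371, 371, 373, 373, 373, 373] [231.10639126 149.06025053]
row 145 [373, 371, 371, 375, 372, 373, 358, 325, 340, 328, 329, 373, 372, 373, 371, 371, 373] [231.00511351 145.04222629]
```

View pics/b2.png

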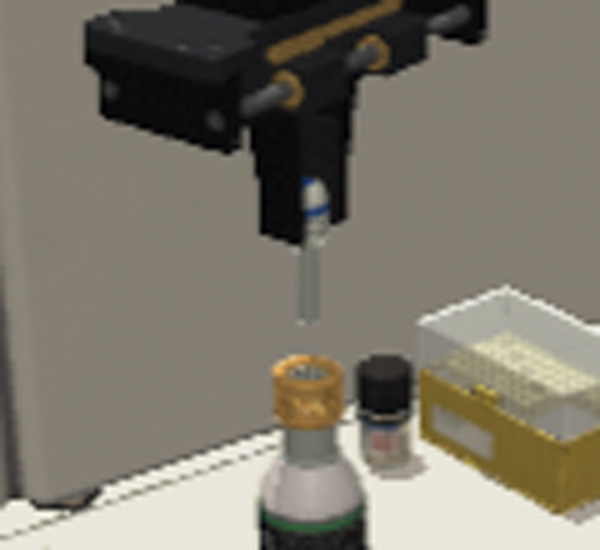

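Shank hangs above the collet: shank at u≈231.3 and nut centre at u≈231.5 in the full frame. I'll check the edges subpixel.

```bash
python3 - <<'E'
from h import *
s=dict(np.load("b2.npz"));im=s["color"].astype(int)
for z in(.146,.135,.12,.115,.11):
    u,v=proj(s,[.526,-.1351,z]);print(z,u.round(2),int(round(v)),[tuple(x) for x in im[int(round(v)),220:245].tolist()] if z in(.115,) else im[int(round(v)),220:245].tolist())
print(proj(s,[.526,-.1351,.18]))
E
```

```text
0.146 231.38 165 [[132, 126, 116], [132, 126, 116], [131, 126, 116], [131, 126, 116], [168, 141, 108], [222, 169, 92], [203, 153, 82], [146, 121, 86], [142, 131, 111], [95, 95, 86], [115, 115, 102], [106, 102, 89], [120, 119, 107], [114, 109, 94], [117, 113, 98], [121, 102, 71], [129, 96, 50], [146, 110, 59], [141, 115, 83], [131, 126, 115], [117, 111, 102], [65, 64, 59], [43, 41, 39], [51, 49, 45], [53, 49, 46]]
0.135 231.49 169 [[132, 126, 116], [132, 126, 116], [132, 126, 116], [131, 126, 115], [136, 120, 102], [143, 107, 57], [132, 99, 52], [124, 93, 50], [130, 98, 52], [130, 97, 51], [137, 102, 55], [135, 102, 54], [135, 102, 54], [131, 99, 52], [127, 95, 50], [110, 83, 44], [121, 91, 48], [133, 100, 54], [135, 111, 80], [131, 125, 116], [117, 112, 104], [64, 63, 59], [18, 19, 18], [21, 21, 20], [26, 26, 24]]
0.12 231.63 175 [[131, 126, 116], [131, 126, 116], [132, 126, 116], [132, 126, 116], [132, 126, 115], [137, 126, 108], [137, 113, 76], [126, 96, 51], [141, 106, 57], [141, 106, 56], [151, 113, 60], [153, 115, 61], [150, 113, 60], [145, 109, 59], [136, 102, 54], [133, 99, 52
[... 337 characters left out ...]
 (113, 108, 93), (113, 113, 103), (111, 112, 101), (108, 109, 99), (105, 107, 98), (107, 108, 100), (173, 171, 158), (232, 230, 218), (233, 230, 219), (232, 230, 218), (214, 210, 193), (120, 117, 110), (104, 101, 96), (118, 111, 106)]
0.11 231.73 179 [[230, 227, 215], [233, 230, 219], [233, 230, 219], [232, 230, 218], [233, 231, 219], [221, 219, 202], [154, 154, 139], [98, 100, 92], [104, 106, 98], [109, 111, 103], [112, 114, 106], [114, 116, 107], [113, 115, 107], [112, 114, 106], [107, 110, 101], [102, 105, 96], [108, 110, 101], [174, 172, 159], [233, 230, 219], [233, 230, 218], [233, 231, 219], [215, 211, 194], [132, 127, 117], [128, 121, 110], [131, 112, 102]]
[231.04571617 151.80113735]
```

Emit:
step_arm --rows '[[[0.004,-0.0032,0.03],[0,0,0],-1],[[0,0,0.03],[0,0,0],-1],[[0,0,0.027],[0,0,0],-1],[[0,0,0.01],[0,0,0],-1],[[0,0,0.008],[0,0,0],-1],[[0,0,0.004],[0,0,0],-1],[[0,0,0],[0,0,0],-1]]'

```text
time: 10.35
position: [0.5262, -0.1332, 0.158]
ee_rot: [2.181, 2.261, 0.0]
force: [-0.1, 0.0, -0.6]
finger_gap: 0.222
gripper_force: 30.0
```

```bash
cat > s.py <<'E'
from workcell import *
import numpy as np
s=read_state();R=s
print({k:np.round(s[k],4).tolist() for k in("time","position","ee_rot","force","wrist_torque","finger_gap","gripper_force")},"foot",s["position"][2]-.0134,"j6",s["joint_pos"][5])
E
python3 s.py
```

```text
{'time': 10.35, 'position': [0.5262, -0.1332, 0.158], 'ee_rot': [2.1808, 2.261, 0.0001], 'force': [-0.0756, 0.0113, -0.5562], 'wrist_torque': [-0.1071, 0.088, 0.0286], 'finger_gap': 0.2217, 'gripper_force': 29.9861} foot 0.14461206182384143 j6 -0.4294071326299501
```

Emit:
step_arm --rows '[[[0,0,0.008],[0,0,0],-1],[[0,0,0.008],[0,0,0],-1],[[0,0,0.008],[0,0,0],-1],[[0,0,0.008],[0,0,0],-1]]'

```text
time: 10.85
position: [0.5261, -0.1332, 0.1497]
ee_rot: [-2.181, -2.261, 0.0]
force: [0.4, 0.4, -1.3]
finger_gap: 0.218
gripper_force: 30.0
```

Emit:
step_arm --rows '[[[0,0,0.008],[0,0,0],-1],[[0,0,0.008],[0,0,0],-1],[[0,0,0.006],[0,0,0],-1]]'

```text
time: 11.22
position: [0.5261, -0.1332, 0.1442]
ee_rot: [-2.181, -2.261, 0.0]
force: [0.7, 0.1, -0.4]
finger_gap: 0.218
gripper_force: 30.0
```

```bash
python3 s.py
```

```text
{'time': 11.225, 'position': [0.5261, -0.1332, 0.1442], 'ee_rot': [-2.181, -2.2611, 0.0001], 'force': [0.6731, 0.075, -0.4353], 'wrist_torque': [-0.1347, 0.0514, -0.0206], 'finger_gap': 0.2178, 'gripper_force': 29.9862} foot 0.130798254380557 j6 -0.4294063002811799
```

Emit:
step_arm --rows '[[[0,0,0.008],[0,0,0],-1],[[0,0,0.008],[0,0,0],-1],[[0,0,0.008],[0,0,0],-1]]'

```text
time: 11.6
position: [0.5261, -0.1332, 0.1382]
ee_rot: [2.181, 2.261, 0.0]
force: [0.2, -0.3, -0.2]
finger_gap: 0.218
gripper_force: 30.0
```

Emit:
step_arm --rows '[[[0,0,0.008],[0,0,0],-1],[[0,0,0.008],[0,0,0],-1]]'

```text
time: 11.85
position: [0.5261, -0.1332, 0.1342]
ee_rot: [2.181, 2.261, -0.0]
force: [-0.3, 0.3, -0.4]
finger_gap: 0.219
gripper_force: 30.0
```

Emit:
step_arm --rows '[[[0,0,0.006],[0,0,0],-1],[[0,0,0.006],[0,0,0],-1]]'

```text
time: 12.1
position: [0.5261, -0.1333, 0.1313]
ee_rot: [2.181, 2.261, -0.0]
force: [0.6, 0.7, -0.7]
finger_gap: 0.217
gripper_force: 30.0
```

Emit:
step_arm --rows '[[[0,0,0.006],[0,0,0],-1],[[0,0,0.006],[0,0,0],-1]]'

```text
time: 12.35
position: [0.5262, -0.1335, 0.1287]
ee_rot: [2.181, 2.261, -0.0]
force: [-1.3, -0.6, 1.4]
finger_gap: 0.222
gripper_force: 30.0
```

Emit:
step_arm --rows '[[[0,0,0.006],[0,0,0],-1],[[0,0,0.006],[0,0,0],-1]]'

```text
time: 12.6
position: [0.5261, -0.1334, 0.1254]
ee_rot: [2.181, 2.261, -0.0]
force: [-1.1, -1.4, 1.4]
finger_gap: 0.218
gripper_force: 30.0
```

Emit:
step_arm --rows '[[[0,0,0.004],[0,0,0],-1],[[0,0,0.004],[0,0,0],-1]]'

```text
time: 12.85
position: [0.5261, -0.1333, 0.1234]
ee_rot: [2.181, 2.261, -0.0]
force: [-0.9, -1.1, 2.1]
finger_gap: 0.215
gripper_force: 30.0
```

Emit:
step_arm --rows '[[[0,0,0.004],[0,0,0],-1],[[0,0,0.002],[0,0,0],-1]]'

```text
time: 13.1
position: [0.5265, -0.1336, 0.123]
ee_rot: [2.18, 2.26, 0.0]
force: [-3.1, -1.0, 8.1]
finger_gap: 0.218
gripper_force: 30.0
```

```bash
python3 s.py; python3 look.py b3
```

```text
{'time': 13.1, 'position': [0.5265, -0.1336, 0.123], 'ee_rot': [2.1802, 2.2604, 0.0], 'force': [-3.0547, -1.0405, 8.0616], 'wrist_torque': [-0.3248, 0.7437, -0.0033], 'finger_gap': 0.2175, 'gripper_force': 29.9954} foot 0.10957625369950463 j6 -0.42940305896100256
{'time': 13.1, 'position': [0.5265, -0.1336, 0.123], 'ee_rot': [2.1802, 2.2604, 0.0], 'force': [-3.0547, -1.0405, 8.0616], 'wrist_torque': [-0.3248, 0.7437, -0.0033], 'finger_gap': 0.2175}
230 161
```

View pics/b3.png

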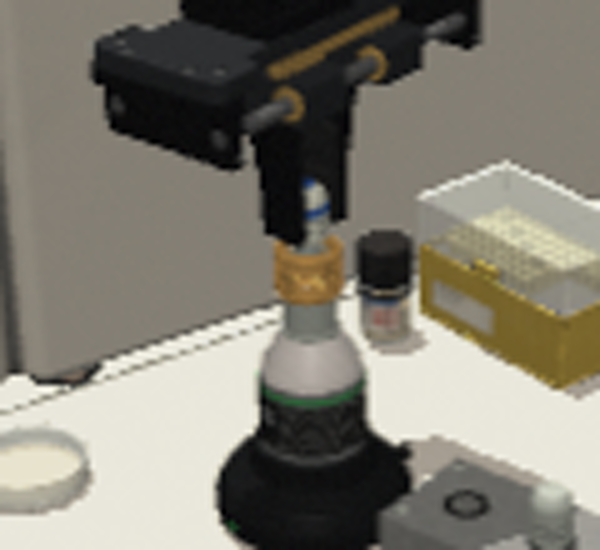

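The picture shows the head just above the nut (nut top near (231,177) full-frame). I'll press on in small steps to confirm the stop.

Emit:
step_arm --rows '[[[0,0,0.002],[0,0,0],-1],[[0,0,0.002],[0,0,0],-1]]'

```text
time: 13.4
position: [0.5267, -0.1338, 0.1229]
ee_rot: [2.18, 2.26, 0.0]
force: [-5.1, -0.6, 12.9]
finger_gap: 0.215
gripper_force: 30.0
```

```bash
python3 s.py; python3 - <<'E'
from h import *
a=dict(np.load("b3.npz"))["color"].astype(int)
# column through gap: print rgb for u=232..235
s=dict(np.load("b3.npz"))
for z in(.1485,.152,.18):print(z,proj(s,[.5256,-.1346,z]))
for v in range(146,176):print(v,a[v,231:236].tolist())
E
```

```text
{'time': 13.4, 'position': [0.5267, -0.1338, 0.1229], 'ee_rot': [2.1797, 2.2599, 0.0001], 'force': [-5.0594, -0.6149, 12.8695], 'wrist_torque': [-0.2394, 1.1897, 0.0434], 'finger_gap': 0.2149, 'gripper_force': 30.0029} foot 0.10948873794018402 j6 -0.42940311040714063
0.1485 [231.08193124 164.1121463 ]
0.152 [231.04722925 162.76279056]
0.18 [230.76528336 151.79957664]
146 [[18, 17, 18], [19, 19, 20], [17, 18, 18], [19, 19, 20], [22, 23, 22]]
147 [[20, 19, 19], [23, 22, 22], [21, 20, 19], [20, 21, 21], [20, 21, 21]]
148 [[25, 24, 25], [21, 21, 21], [23, 20, 22], [20, 20, 20], [21, 20, 21]]
149 [[24, 24, 23], [24, 24, 24], [26, 25, 23], [24, 24, 23], [22, 22, 22]]
150 [[21, 21, 20], [23, 22, 23], [23, 23, 23], [25, 25, 25], [25, 25, 26]]
151 [[23, 30, 45], [23, 29, 40], [23, 22, 22], [22, 21, 20], [21, 21, 20]]
152 [[26, 49, 90], [53, 69, 107], [72, 72, 66], [31, 30, 30], [23, 22, 21]]
153 [[71, 84, 101], [122, 131, 139], [155, 155, 140], [117, 117, 105], [22, 20, 20]]
154 [[125, 126, 116], [168, 168, 153], [161, 160, 145], [129, 129, 116], [59, 58, 54]]
155 [[113, 112, 102], [169, 168,
[... 1044 characters left out ...]
2, 115, 63], [152, 115, 63]]
168 [[163, 122, 65], [160, 121, 64], [148, 112, 59], [139, 105, 56], [127, 96, 51]]
169 [[136, 103, 55], [136, 103, 54], [133, 99, 52], [128, 96, 51], [112, 84, 44]]
170 [[143, 107, 58], [142, 107, 57], [142, 107, 56], [133, 99, 52], [112, 85, 44]]
171 [[151, 113, 60], [161, 127, 69], [167, 137, 75], [132, 99, 52], [121, 91, 49]]
172 [[177, 135, 71], [185, 146, 77], [183, 148, 79], [166, 136, 75], [134, 101, 54]]
173 [[167, 137, 94], [150, 114, 60], [164, 126, 67], [173, 135, 71], [137, 103, 55]]
174 [[150, 113, 62], [147, 110, 58], [145, 109, 58], [147, 111, 59], [138, 103, 55]]
175 [[154, 115, 61], [151, 114, 61], [145, 109, 58], [136, 102, 55], [133, 100, 52]]
```

Blue spot at (231,152) and the nut's top edge at v≈166 match the height expected with the shank home. It is firm at 12.9 N with no further travel, so I'll ease off, let go and go down to the nut.

Emit:
step_arm --rows '[[[0,-0.002,-0.006],[0,0,0],-1],[[0,0,0],[0,0,0],0.5],[[0,0,0],[0,0,0],0.5],[[0,0,0],[0,0,0],0.5],[[0,0,0],[0,0,0],0.5],[[0,0,0],[0,0,0],0.5],[[0,0,0],[0,0,0],0.5]]'

```text
time: 14.28
position: [0.5256, -0.1332, 0.1224]
ee_rot: [-2.181, -2.261, 0.0]
force: [0.0, -0.0, 0.5]
finger_gap: 0.733
gripper_force: 0.0
```

```bash
python3 s.py; python3 look.py b4; python3 - <<'E'
from h import *
s=dict(np.load("b4.npz"));W=cloud(s)
print("head",circ(W,[.5256,-.1346],.010,.154,.172),"neck",circ(W,[.5256,-.1346],.013,.108,.122))
a=s["color"].astype(int)
hs=cv2.cvtColor(s["color"],cv2.COLOR_RGB2HSV);m=(abs(hs[...,0].astype(int)-110)<14)&(hs[...,1]>90);m[:,:215]=0;m[:,245:]=0;m[:140]=0;m[175:]=0
print(np.argwhere(m).tolist())
E
```

```text
{'time': 14.275, 'position': [0.5256, -0.1332, 0.1224], 'ee_rot': [-2.181, -2.2611, 0.0001], 'force': [0.0126, -0.0349, 0.4723], 'wrist_torque': [-0.0898, 0.064, -0.0151], 'finger_gap': 0.7332, 'gripper_force': 0.0} foot 0.10896452545941707 j6 -0.42977736965931973
{'time': 14.275, 'position': [0.5256, -0.1332, 0.1224], 'ee_rot': [-2.181, -2.2611, 0.0001], 'force': [0.0126, -0.0349, 0.4723], 'wrist_torque': [-0.0898, 0.064, -0.0151], 'finger_gap': 0.7332}
230 161
head (64, array([ 0.5258, -0.1348]), np.float64(0.0016)) neck (56, array([ 0.5264, -0.135 ]), np.float64(0.0011))
[[152, 230], [152, 231], [153, 230], [153, 231], [158, 228], [158, 229], [158, 230], [158, 231], [158, 232], [158, 233], [158, 234], [159, 229], [159, 230], [159, 231], [159, 232]]
```

Emit:
step_arm --rows '[[[0,0,0.047],[0,0,0],0.5],[[0,0,0.047],[0,0,0],0.5],[[0,0,0.047],[0,0,0],0.5],[[0,0,0],[0,0,0],-1],[[0,0,0],[0,0,0],-1],[[0,0,0],[0,0,0],-1],[[0,0,0],[0,0,0],-1],[[0,0,0],[0,0,0],-1]]'

```text
time: 15.32
position: [0.5265, -0.1334, 0.0877]
ee_rot: [2.18, 2.26, 0.002]
force: [3.4, 1.0, -0.8]
finger_gap: 0.382
gripper_force: 30.0
```

```bash
python3 s.py
```

```text
{'time': 15.325, 'position': [0.5265, -0.1334, 0.0877], 'ee_rot': [2.1798, 2.2599, 0.0016], 'force': [3.3617, 0.9836, -0.7797], 'wrist_torque': [0.0074, -0.3815, 0.0677], 'finger_gap': 0.3821, 'gripper_force': 29.9998} foot 0.07430077531575197 j6 -0.4298672910039867
```

Emit:
step_arm --rows '[[[0,0.0028,0],[0,0,0],-1],[[0,0,0],[0,0,0.03],-1],[[0,0,0],[0,0,0.03],-1]]'

```text
time: 15.7
position: [0.5268, -0.1334, 0.0877]
ee_rot: [2.386, 2.042, 0.001]
force: [2.2, -0.5, 0.9]
finger_gap: 0.387
gripper_force: 30.0
```

```bash
python3 s.py
```

```text
{'time': 15.7, 'position': [0.5268, -0.1334, 0.0877], 'ee_rot': [2.3862, 2.0418, 0.0006], 'force': [2.1891, -0.5229, 0.8566], 'wrist_torque': [-0.0716, -0.1947, 0.1739], 'finger_gap': 0.3874, 'gripper_force': 29.9975} foot 0.07426399697653555 j6 -0.23785810517767456
```

Emit:
step_arm --rows '[[[0,0,0],[0,0,0.04],-1],[[0,0,0],[0,0,0.04],-1],[[0,0,0],[0,0,0.04],-1],[[0,0,0],[0,0,0.04],-1]]'

```text
time: 16.2
position: [0.5276, -0.1338, 0.0877]
ee_rot: [2.819, 1.382, 0.003]
force: [4.6, -0.9, -1.0]
finger_gap: 0.388
gripper_force: 30.0
```

```bash
python3 s.py
```

```text
{'time': 16.2, 'position': [0.5276, -0.1338, 0.0877], 'ee_rot': [2.8186, 1.3822, 0.0031], 'force': [4.6108, -0.8847, -1.0442], 'wrist_torque': [-0.2751, -0.6337, 0.2521], 'finger_gap': 0.3885, 'gripper_force': 29.9956} foot 0.07429196692160665 j6 0.26580208399650446
```

Emit:
step_arm --rows '[[[0.0022,0.0028,0],[0,0,0.01],-1],[[0,0,0],[0,0,0.02],-1]]'

```text
time: 16.45
position: [0.5277, -0.1339, 0.0877]
ee_rot: [2.879, 1.254, 0.001]
force: [2.5, -1.8, 2.0]
finger_gap: 0.385
gripper_force: 30.0
```

```bash
python3 s.py
```

```text
{'time': 16.45, 'position': [0.5277, -0.1339, 0.0877], 'ee_rot': [2.8789, 1.2538, 0.0005], 'force': [2.5326, -1.812, 2.0197], 'wrist_torque': [-0.4403, -0.2457, 0.1311], 'finger_gap': 0.3847, 'gripper_force': 29.9985} foot 0.07426014811011183 j6 0.3568272113339892
```

Emit:
step_arm --rows '[[[0,0,0],[0,0,0.02],-1]]'

```text
time: 16.58
position: [0.5277, -0.1339, 0.0876]
ee_rot: [2.917, 1.162, 0.001]
force: [2.5, -3.6, 0.9]
finger_gap: 0.384
gripper_force: 30.0
```

```bash
python3 s.py
```

```text
{'time': 16.575, 'position': [0.5277, -0.1339, 0.0876], 'ee_rot': [2.9169, 1.1622, 0.0009], 'force': [2.5273, -3.6026, 0.9368], 'wrist_torque': [-0.5252, -0.2854, 0.1635], 'finger_gap': 0.384, 'gripper_force': 29.9986} foot 0.07423344807906813 j6 0.41996285486460017
```

Emit:
step_arm --rows '[[[-0.0005,0.0028,0],[0,0,0.02],-1],[[0,0,0],[0,0,0.02],-1],[[0,0,0],[0,0,0.02],-1]]'

```text
time: 16.95
position: [0.528, -0.1342, 0.0877]
ee_rot: [3.014, 0.883, 0.001]
force: [1.7, -0.7, 2.2]
finger_gap: 0.383
gripper_force: 30.0
```

```bash
python3 s.py
```

```text
{'time': 16.95, 'position': [0.528, -0.1342, 0.0877], 'ee_rot': [3.014, 0.8828, 0.0007], 'force': [1.7273, -0.7144, 2.151], 'wrist_torque': [-0.2482, -0.1444, 0.2309], 'finger_gap': 0.3832, 'gripper_force': 29.9987} foot 0.07425342997800122 j6 0.6077278136948795
```

Emit:
step_arm --rows '[[[0,0,0],[0,0,0.02],-1],[[0,0,0],[0,0,0.02],-1]]'

```text
time: 17.2
position: [0.5281, -0.1344, 0.0877]
ee_rot: [3.063, 0.692, 0.001]
force: [1.7, -2.3, 1.8]
finger_gap: 0.383
gripper_force: 30.0
```

```bash
python3 s.py
```

```text
{'time': 17.2, 'position': [0.5281, -0.1344, 0.0877], 'ee_rot': [3.0631, 0.6917, 0.0012], 'force': [1.6903, -2.3284, 1.7989], 'wrist_torque': [-0.3855, -0.2019, 0.1556], 'finger_gap': 0.3833, 'gripper_force': 29.9988} foot 0.07428709807464068 j6 0.7334000149471717
```

```bash
sed -i 's/"j6",/"eff6",s["effort"][5].round(4),"tz",s["wrist_torque"][2].round(3),"j6",/' s.py; python3 s.py
```

```text
{'time': 17.2, 'position': [0.5281, -0.1344, 0.0877], 'ee_rot': [3.0631, 0.6917, 0.0012], 'force': [1.6903, -2.3284, 1.7989], 'wrist_torque': [-0.3855, -0.2019, 0.1556], 'finger_gap': 0.3833, 'gripper_force': 29.9988} foot 0.07428709807464068 eff6 -0.4936 tz 0.156 j6 0.7334000149471717
```

Emit:
step_arm --rows '[[[0,0.002,0],[0,0,0.02],-1],[[0,0,0],[0,0,0.02],-1]]'

```text
time: 17.45
position: [0.5282, -0.1346, 0.0877]
ee_rot: [3.101, 0.498, 0.001]
force: [0.7, -0.5, 1.3]
finger_gap: 0.388
gripper_force: 30.0
```

```bash
python3 s.py
```

```text
{'time': 17.45, 'position': [0.5282, -0.1346, 0.0877], 'ee_rot': [3.1011, 0.4981, 0.0009], 'force': [0.7111, -0.5268, 1.3051], 'wrist_torque': [-0.3087, -0.1628, 0.1623], 'finger_gap': 0.3884, 'gripper_force': 29.9989} foot 0.07427486606118344 eff6 -0.4865 tz 0.162 j6 0.8584153635790261
```

Emit:
step_arm --rows '[[[0,0,0],[0,0,0.02],-1],[[0,0,0],[0,0,0.02],-1]]'

```text
time: 17.7
position: [0.5282, -0.1348, 0.0877]
ee_rot: [3.126, 0.302, 0.001]
force: [2.3, -2.7, 1.8]
finger_gap: 0.384
gripper_force: 30.0
```

```bash
python3 s.py
```

```text
{'time': 17.7, 'position': [0.5282, -0.1348, 0.0877], 'ee_rot': [3.1259, 0.3024, 0.001], 'force': [2.3214, -2.692, 1.7652], 'wrist_torque': [-0.3601, -0.1575, 0.1558], 'finger_gap': 0.3841, 'gripper_force': 29.9988} foot 0.07425226587299398 eff6 -0.4677 tz 0.156 j6 0.9840561172735163
```

Emit:
step_arm --rows '[[[0,0.002,0],[0,0,0.02],-1],[[0,0,0],[0,0,0.02],-1],[[0,0,0],[0,0,0.02],-1]]'

```text
time: 18.08
position: [0.5282, -0.1351, 0.0877]
ee_rot: [3.141, 0.007, 0.001]
force: [1.6, -1.4, 1.7]
finger_gap: 0.384
gripper_force: 30.0
```

```bash
python3 s.py
```

```text
{'time': 18.075, 'position': [0.5282, -0.1351, 0.0877], 'ee_rot': [3.1408, 0.0071, 0.001], 'force': [1.58, -1.406, 1.716], 'wrist_torque': [-0.3061, -0.0556, 0.1984], 'finger_gap': 0.3842, 'gripper_force': 29.9988} foot 0.07427255188975904 eff6 -0.4455 tz 0.198 j6 1.1717094774021797
```

Emit:
step_arm --rows '[[[0,0,0],[0,0,0.02],-1],[[0,0,0],[0,0,0.02],-1]]'

```text
time: 18.32
position: [0.5282, -0.1354, 0.0876]
ee_rot: [3.135, -0.19, 0.001]
force: [1.4, -1.8, 1.8]
finger_gap: 0.385
gripper_force: 30.0
```

```bash
python3 s.py
```

```text
{'time': 18.325, 'position': [0.5282, -0.1354, 0.0876], 'ee_rot': [3.1347, -0.1901, 0.001], 'force': [1.3583, -1.7632, 1.759], 'wrist_torque': [-0.3292, -0.0342, 0.2459], 'finger_gap': 0.3852, 'gripper_force': 29.9988} foot 0.07423559944133222 eff6 -0.4276 tz 0.246 j6 1.2973648301712275
```

Emit:
step_arm --rows '[[[0,0,0],[0,0,0.01],-1],[[0,0,0],[0,0,0.01],-1]]'

```text
time: 18.58
position: [0.5282, -0.1354, 0.0876]
ee_rot: [3.127, -0.289, 0.001]
force: [0.7, -4.1, 4.6]
finger_gap: 0.382
gripper_force: 30.0
```

```bash
python3 s.py
```

```text
{'time': 18.575, 'position': [0.5282, -0.1354, 0.0876], 'ee_rot': [3.1271, -0.2889, 0.0012], 'force': [0.6657, -4.0642, 4.5747], 'wrist_torque': [-0.5933, -0.0543, 0.1985], 'finger_gap': 0.3823, 'gripper_force': 30.0} foot 0.07424417457619811 eff6 -0.1004 tz 0.199 j6 1.3603979113311233
```

Emit:
step_arm --rows '[[[0,0,0],[0,0,0.01],-1],[[0,0,0],[0,0,0.01],-1]]'

```text
time: 18.82
position: [0.5282, -0.1356, 0.0876]
ee_rot: [3.116, -0.389, 0.001]
force: [0.9, -4.8, 4.9]
finger_gap: 0.384
gripper_force: 30.0
```

```bash
python3 s.py
```

```text
{'time': 18.825, 'position': [0.5282, -0.1356, 0.0876], 'ee_rot': [3.1162, -0.3888, 0.0013], 'force': [0.9023, -4.7955, 4.9053], 'wrist_torque': [-0.9645, 0.0959, 0.2492], 'finger_gap': 0.3839, 'gripper_force': 30.0002} foot 0.07424170215733789 eff6 -0.0791 tz 0.249 j6 1.4242862630757762
```

Emit:
step_arm --rows '[[[0,0.0036,-0.002],[0,0,0.01],-1],[[0,0,0],[0,0,0.01],-1]]'

```text
time: 19.08
position: [0.5281, -0.1356, 0.0877]
ee_rot: [-3.103, 0.487, -0.002]
force: [3.1, -3.5, 2.1]
finger_gap: 0.385
gripper_force: 30.0
```

```bash
python3 s.py
```

```text
{'time': 19.075, 'position': [0.5281, -0.1356, 0.0877], 'ee_rot': [-3.1035, 0.4871, -0.0015], 'force': [3.1177, -3.4674, 2.0883], 'wrist_torque': [-0.5903, -0.4371, 0.275], 'finger_gap': 0.3846, 'gripper_force': 29.9996} foot 0.07428246886277656 eff6 -0.0831 tz 0.275 j6 1.4857758677482609
```

Emit:
step_arm --rows '[[[0,0,0],[0,0,0.01],-1]]'

```text
time: 19.2
position: [0.5281, -0.1357, 0.0877]
ee_rot: [3.095, -0.536, 0.001]
force: [4.0, -3.3, 1.3]
finger_gap: 0.386
gripper_force: 30.0
```

```bash
python3 s.py
```

```text
{'time': 19.2, 'position': [0.5281, -0.1357, 0.0877], 'ee_rot': [3.0955, -0.5358, 0.0014], 'force': [4.0395, -3.3062, 1.2813], 'wrist_torque': [-0.6111, -0.4423, 0.2239], 'finger_gap': 0.3856, 'gripper_force': 29.9996} foot 0.0742570648322848 eff6 -0.0666 tz 0.224 j6 1.5172982145729395
```

Emit:
step_arm --rows '[[[0,0,0],[0,0,0.01],-1]]'

```text
time: 19.32
position: [0.5281, -0.1357, 0.0877]
ee_rot: [3.087, -0.584, 0.001]
force: [4.5, -2.8, 1.6]
finger_gap: 0.389
gripper_force: 30.0
```

```bash
python3 s.py
```

```text
{'time': 19.325, 'position': [0.5281, -0.1357, 0.0877], 'ee_rot': [3.0866, -0.5843, 0.0014], 'force': [4.5318, -2.7678, 1.596], 'wrist_torque': [-0.6739, -0.4418, 0.2764], 'finger_gap': 0.3889, 'gripper_force': 29.9997} foot 0.0742760135972767 eff6 -0.0604 tz 0.276 j6 1.5487507560259837
```

Emit:
step_arm --rows '[[[0.003,0.003,0],[0,0,0.006],-1]]'

```text
time: 19.45
position: [0.528, -0.1358, 0.0876]
ee_rot: [-3.08, 0.612, 0.001]
force: [1.4, 2.6, 4.7]
finger_gap: 0.383
gripper_force: 30.0
```

```bash
python3 s.py
```

```text
{'time': 19.45, 'position': [0.528, -0.1358, 0.0876], 'ee_rot': [-3.0799, 0.6124, 0.001], 'force': [1.3712, 2.5938, 4.7188], 'wrist_torque': [0.2894, -0.0141, 0.2172], 'finger_gap': 0.3825, 'gripper_force': 30.0005} foot 0.07420793801867964 eff6 0.1603 tz 0.217 j6 1.5656301625649995
```

Emit:
step_arm --rows '[[[0,0,0],[0,0,0.004],-1]]'

```text
time: 19.58
position: [0.528, -0.1358, 0.0876]
ee_rot: [-3.076, 0.631, 0.001]
force: [2.4, 1.3, 3.7]
finger_gap: 0.384
gripper_force: 30.0
```

```bash
python3 s.py
```

```text
{'time': 19.575, 'position': [0.528, -0.1358, 0.0876], 'ee_rot': [-3.0763, 0.6308, 0.0009], 'force': [2.4099, 1.3487, 3.6797], 'wrist_torque': [0.2806, -0.1262, 0.1912], 'finger_gap': 0.3842, 'gripper_force': 30.0006} foot 0.07422597439984238 eff6 0.169 tz 0.191 j6 1.5776911453520526
```

Emit:
step_arm --rows '[[[0,0,0],[0,0,0.004],-1]]'

```text
time: 19.7
position: [0.528, -0.1358, 0.0876]
ee_rot: [-3.073, 0.65, 0.001]
force: [2.2, 2.6, 5.4]
finger_gap: 0.38
gripper_force: 30.0
```

```bash
python3 s.py
```

```text
{'time': 19.7, 'position': [0.528, -0.1358, 0.0876], 'ee_rot': [-3.0725, 0.6499, 0.0009], 'force': [2.1584, 2.5796, 5.4129], 'wrist_torque': [0.3716, -0.0923, 0.2724], 'finger_gap': 0.38, 'gripper_force': 30.0006} foot 0.07420848878702913 eff6 0.1364 tz 0.272 j6 1.590170961887204
```

Emit:
step_arm --rows '[[[0,0,0],[0,0,0.004],-1]]'

```text
time: 19.82
position: [0.528, -0.1358, 0.0876]
ee_rot: [-3.068, 0.669, 0.001]
force: [0.8, 3.8, 5.4]
finger_gap: 0.384
gripper_force: 30.0
```

```bash
python3 s.py
```

```text
{'time': 19.825, 'position': [0.528, -0.1358, 0.0876], 'ee_rot': [-3.0684, 0.6693, 0.0008], 'force': [0.7838, 3.8022, 5.4001], 'wrist_torque': [0.5748, -0.1069, 0.3031], 'finger_gap': 0.3842, 'gripper_force': 30.0006} foot 0.07422759356624103 eff6 0.135 tz 0.303 j6 1.6027854491424338
```

Emit:
step_arm --rows '[[[0,-0.002,-0.002],[0,0,0.01],-1]]'

```text
time: 19.95
position: [0.5279, -0.1359, 0.0877]
ee_rot: [-3.058, 0.719, 0.001]
force: [2.1, 0.5, 0.2]
finger_gap: 0.385
gripper_force: 30.0
```

```bash
python3 s.py
```

```text
{'time': 19.95, 'position': [0.5279, -0.1359, 0.0877], 'ee_rot': [-3.0581, 0.7191, 0.0013], 'force': [2.1465, 0.5279, 0.1918], 'wrist_torque': [0.095, -0.2644, 0.2824], 'finger_gap': 0.3847, 'gripper_force': 29.9993} foot 0.07427240938894637 eff6 -0.1801 tz 0.282 j6 1.636125594797753
```

Emit:
step_arm --rows '[[[0,0,0],[0,0,0.005],-1]]'

```text
time: 20.08
position: [0.5279, -0.1359, 0.0877]
ee_rot: [-3.052, 0.743, 0.001]
force: [2.1, 1.7, 1.7]
finger_gap: 0.383
gripper_force: 30.0
```

```bash
python3 s.py
```

```text
{'time': 20.075, 'position': [0.5279, -0.1359, 0.0877], 'ee_rot': [-3.0524, 0.7427, 0.0014], 'force': [2.1134, 1.7351, 1.6584], 'wrist_torque': [0.3139, -0.2007, 0.3031], 'finger_gap': 0.383, 'gripper_force': 30.0001} foot 0.07425761407469215 eff6 0.2036 tz 0.303 j6 1.6514598401681273
```

Emit:
step_arm --rows '[[[0,0,0],[0,0,0.005],-1]]'

```text
time: 20.2
position: [0.5279, -0.136, 0.0877]
ee_rot: [-3.047, 0.766, 0.001]
force: [2.9, 2.0, -0.2]
finger_gap: 0.383
gripper_force: 30.0
```

```bash
python3 s.py
```

```text
{'time': 20.2, 'position': [0.5279, -0.136, 0.0877], 'ee_rot': [-3.0465, 0.7662, 0.0014], 'force': [2.8962, 1.9698, -0.196], 'wrist_torque': [0.3468, -0.2361, 0.276], 'finger_gap': 0.3833, 'gripper_force': 29.9999} foot 0.07426554712454903 eff6 0.1211 tz 0.276 j6 1.6667898592703165
```

Averaged over the last dozen readings, the torque is about 0.29 N m, inside the window, so I'll let go and back off upward.

Emit:
step_arm --rows '[[[0,0,0],[0,0,0],0.6],[[0,0,0],[0,0,0],0.6],[[0,0,0],[0,0,0],0.6],[[0,0,0],[0,0,0],0.6],[[0,0,0],[0,0,0],0.6],[[0,0,-0.05],[0,0,0],0.6],[[0,0,-0.1],[0,0,0],0.6],[[0,0,-0.15],[0,0,0],0.6]]'

```text
time: 21.2
position: [0.5276, -0.1358, 0.1637]
ee_rot: [-3.047, 0.765, 0.003]
force: [0.9, -0.9, 0.1]
finger_gap: 0.799
gripper_force: 0.0
```

Emit:
step_arm --rows '[[[0,0,-0.15],[0,0,0],0.6],[[0,0,-0.1],[0,0,0],0.6],[[0,0,0],[0,0,0],0.6],[[0,0,0],[0,0,0],0.6],[[0,0,0],[0,0,0],0.6]]'

```text
time: 21.82
position: [0.5274, -0.1358, 0.2239]
ee_rot: [-3.047, 0.765, 0.005]
force: [0.5, -0.1, -0.6]
finger_gap: 0.801
gripper_force: 0.0
```

```bash
python3 s.py; python3 - <<'E'
from h import *;from workcell import *
s=snapshot("scene");W=cloud(s)
print("head",circ(W,[.5256,-.1346],.010,.154,.165),"up",circ(W,[.5256,-.1346],.010,.163,.172),"neck",circ(W,[.5256,-.1346],.013,.108,.122))
hs=cv2.cvtColor(s["color"],cv2.COLOR_RGB2HSV);m=(abs(hs[...,0].astype(int)-110)<14)&(hs[...,1]>90);m[:,:215]=0;m[:,245:]=0;m[:140]=0;m[175:]=0
print(np.argwhere(m).tolist())
E
```

```text
{'time': 21.825, 'position': [0.5274, -0.1358, 0.2239], 'ee_rot': [-3.0467, 0.7646, 0.0045], 'force': [0.511, -0.105, -0.5596], 'wrist_torque': [-0.0811, 0.1745, -0.0353], 'finger_gap': 0.8007, 'gripper_force': 0.0} foot 0.21048905299252937 eff6 -0.0001 tz -0.035 j6 1.665813926680981
head (37, array([ 0.5261, -0.1353]), np.float64(0.0011)) up (33, array([ 0.526 , -0.1353]), np.float64(0.0012)) neck (57, array([ 0.5262, -0.1353]), np.float64(0.0011))
[[152, 230], [152, 231], [152, 232], [153, 230], [153, 231], [158, 228], [158, 229], [158, 230], [158, 231], [158, 232], [158, 233], [158, 234], [159, 229], [159, 230], [159, 231], [159, 232]]
```

```bash
python3 -c "
from workcell import *
print(hand_in())"
```

```text
the job is handed in; nothing more can be done
None
```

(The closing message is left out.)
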